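# Flip the stock tags to match the bins

### The arm

A 6-joint arm with a two-finger parallel gripper is mounted at the origin on the work surface; the furniture and walls round the work are solid. World frame = base frame: x ahead of the robot, y to its left, z up, the work surface at z = 0. Lengths are in m, angles in degrees, forces in N, time in s.
With the tool pointing down it reaches from about 0.3 to 0.875 m from the base axis. Payload 6.4 kg.
Tool frame: the origin (TCP) lies at the very end of the fingers, on their centre line; the grasp point (between the pads) lies 19 mm behind it; y points along the fingers, x is the direction in which the jaws open and shut, and the axes are right-handed (so a half turn about y gives the same grasp; the last joint's range is limited). The gripper opens to 85 mm and grips with 20 to 120 N. Pads are 22 mm wide; open, the fingers measure 114 mm over their backs; the gripper's body (76 mm by 85 mm) begins 54 mm behind the grasp point. The pads swing forward as they close: fully open they stand 13 mm farther back than shut.
Start: joints at [-11.82, 10.359, 92.074, -0, 77.567, -11.82], TCP at [0.575, 0, 0.198] pointing down, gripper open.
Joint ranges: [-171.53, 171.53], [-51.25, 118.39], [17.06, 147.69], [-65.23, 245.23], [0, 150.52], [-178.68, 178.68]. Speed limits (degrees/s): [147.25, 147.25, 172.46, 180, 180, 180].

### API

Orientations are given as [roll, pitch, yaw] about the fixed x, y, z axes, in that order (R = Rz(yaw) Ry(pitch) Rx(roll)).
In Python, from plant import * gives the robot as it stands.
- The arm moves only by the tool play_rows, never from a script. Its argument "rows" is a list of rows, each a list of 5 numbers: the closure, from -1 (fully open) to 1 (shut), then the shift along the tool's x, y, z in units of 0.15 m (1.0 is 0.15 m), then the turn about the tool's y in units of pi/2 rad (1.0 is pi/2 rad). In form: [[fingers, x, y, z, spin], ...]. A call has 1 to 8 rows; each row is the pose to reach, as a shift and turn from the pose commanded when the call began, along the tool's axes at that moment; what a row does not reach only later rows make up. A row lasts 1/12 s, in which the tool goes at most 41.7 mm and 7.16 degrees, less where a joint would pass 70% of its speed; a pose out of reach is approached as far as the arm can. A call with a number of a shift or a turn outside -1 to 1 is refused whole. A call with a gripper value outside its range is refused whole. The fingers move at their own pace and stop on an object; the grip force is fixed at half the most. Time passes only in rows, so rows that repeat a pose let the fingers close. It gives the time, the measured TCP pose, the force and the opening at its end, in the units of the state.
- sense(): the state, without advancing time (a new reading comes with each control period).
- grab_frame(name): name is "scene" or "side" or "wrist"; returns a dict with "image" (400x640x3 uint8, red, green, blue), "z_map" (400x640 float32, m along the optical axis (not along the pixel's ray), 0 where there is no reading), "fx", "fy", "cx", "cy" (pixels), "pose" (4x4, takes a point from camera to world coordinates). Camera axes: x right, y up, looking along -z (the intrinsics and any distortion apply to the point x, -y, -z); pixel columns grow to the right and rows downward; lengths in m; the calibration is good to about 2 mm. A picture is of the moment at which its call begins.
- finish_job(): hands the job in, once; it reports no verdict.
The state is a dict: "t": time; "joint_positions": joint angles; "joint_vel": joint speeds; "tau": joint torques, N m; "position": TCP position; "tcp_rot": TCP orientation; "ft_force": force on the tool from outside, world axes, zero at the start; "wrist_torque": the same for the moment, N m; "opening": opening from 0.0 (shut) to 1.0 (fully open).
Only numpy, scipy, OpenCV 4.12 (cv2) and the standard library are available. Lean on these libraries where they do the work, as an engineer would, in place of code of your own. Each camera call takes 0.05 s, during which the arm holds its last target. There are 200 camera calls.

### The job

Make the stock board tell the truth: with a fingertip, push over the hinged tags that are wrong, so that every bin holding a puck has its tag lying forward towards it, solid disc on top, and the empty bin has its tag lying backward, ring on top. The tag of a bin is the one right behind it, and each tag must end fully down on its stop. Push the tags gently (they weigh next to nothing), pinch or lift nothing, and leave the pucks and the other things on the bench where they are.

Things in the scene. Friction and masses are not known exactly. Their poses are not given: they have to be found in the camera images.
- board: Plywood stock board fixed on the bench, 156 (x) x 330 (y) x 10 thick. Origin: centre of its underside; x points to its back edge (away from the robot at yaw 0), y along the rows, z up. Four bins stand in a row at local x = -44, and behind each, at x = +31, its hinged tag; local y = +-39 and +-117. Which bin and which tag body stands in which place varies.
- bin_1: Low square white bin, 54 x 54 x 14, fixed on the board (walls 3, floor 3). Origin at the centre of its underside, axes as the board's. Its tag is the one right behind it, 75 mm along the board's +x.
- bin_2: Low square white bin, 54 x 54 x 14, fixed on the board (walls 3, floor 3). Origin at the centre of its underside, axes as the board's. Its tag is the one right behind it, 75 mm along the board's +x.
- bin_3: Low square white bin, 54 x 54 x 14, fixed on the board (walls 3, floor 3). Origin at the centre of its underside, axes as the board's. Its tag is the one right behind it, 75 mm along the board's +x.
- bin_4: Low square white bin, 54 x 54 x 14, fixed on the board (walls 3, floor 3). Origin at the centre of its underside, axes as the board's. Its tag is the one right behind it, 75 mm along the board's +x.
- puck_1: Black reference puck with a copper-coloured top, 40 diameter, 12 high, loose, lying in one of the bins (centre within 7 mm of the bin's centre; its top 25 mm above the bench). Origin at the centre of its underside. To be left alone.
- puck_2: Black reference puck with a copper-coloured top, 40 diameter, 12 high, loose, lying in one of the bins (centre within 7 mm of the bin's centre; its top 25 mm above the bench). Origin at the centre of its underside. To be left alone.
- puck_3: Black reference puck with a copper-coloured top, 40 diameter, 12 high, loose, lying in one of the bins (centre within 7 mm of the bin's centre; its top 25 mm above the bench). Origin at the centre of its underside. To be left alone.
- stand_1: Dark steel stand, fixed on the board, that carries hinged tag 1; 26 x 56 foot, 60 over the pin heads, ears 50 high. Origin at the centre of its underside (10 mm above the bench), axes as the board's. The tag's hinge pin runs along this y axis, 45 mm above the origin (55 mm above the bench).
- tag_1 (a joint): Angle of hinged tag 1 (rad). 0: the leaf lies forward, towards its bin, rising 30 degrees to its free edge, solid raised disc (25 diameter) on top. 2.09: it lies backward, away from the bin, rising 30 degrees, raised ring (26 diameter) on top. Upright at 1.05; free-swinging, lightly damped: past upright it falls by its weight to the other stop, without a further push.
- edge_1 (a point): Middle of the rounded free edge of tag 1, a polished, slippery aluminium leaf 44 wide, 3 thick, about 60 g, reaching 41 mm from the hinge pin; 75 mm above the bench at either stop, with open space under it. Best pushed up and over in an arc round the pin by a fingertip outside the edge, its end about 13 mm below it.
- stand_2: Dark steel stand, fixed on the board, that carries hinged tag 2; 26 x 56 foot, 60 over the pin heads, ears 50 high. Origin at the centre of its underside (10 mm above the bench), axes as the board's. The tag's hinge pin runs along this y axis, 45 mm above the origin (55 mm above the bench).
- tag_2 (a joint): Angle of hinged tag 2 (rad). 0: the leaf lies forward, towards its bin, rising 30 degrees to its free edge, solid raised disc (25 diameter) on top. 2.09: it lies backward, away from the bin, rising 30 degrees, raised ring (26 diameter) on top. Upright at 1.05; free-swinging, lightly damped: past upright it falls by its weight to the other stop, without a further push.
- edge_2 (a point): Middle of the rounded free edge of tag 2, a polished, slippery aluminium leaf 44 wide, 3 thick, about 60 g, reaching 41 mm from the hinge pin; 75 mm above the bench at either stop, with open space under it. Best pushed up and over in an arc round the pin by a fingertip outside the edge, its end about 13 mm below it.
- stand_3: Dark steel stand, fixed on the board, that carries hinged tag 3; 26 x 56 foot, 60 over the pin heads, ears 50 high. Origin at the centre of its underside (10 mm above the bench), axes as the board's. The tag's hinge pin runs along this y axis, 45 mm above the origin (55 mm above the bench).
- tag_3 (a joint): Angle of hinged tag 3 (rad). 0: the leaf lies forward, towards its bin, rising 30 degrees to its free edge, solid raised disc (25 diameter) on top. 2.09: it lies backward, away from the bin, rising 30 degrees, raised ring (26 diameter) on top. Upright at 1.05; free-swinging, lightly damped: past upright it falls by its weight to the other stop, without a further push.
- edge_3 (a point): Middle of the rounded free edge of tag 3, a polished, slippery aluminium leaf 44 wide, 3 thick, about 60 g, reaching 41 mm from the hinge pin; 75 mm above the bench at either stop, with open space under it. Best pushed up and over in an arc round the pin by a fingertip outside the edge, its end about 13 mm below it.
- stand_4: Dark steel stand, fixed on the board, that carries hinged tag 4; 26 x 56 foot, 60 over the pin heads, ears 50 high. Origin at the centre of its underside (10 mm above the bench), axes as the board's. The tag's hinge pin runs along this y axis, 45 mm above the origin (55 mm above the bench).
- tag_4 (a joint): Angle of hinged tag 4 (rad). 0: the leaf lies forward, towards its bin, rising 30 degrees to its free edge, solid raised disc (25 diameter) on top. 2.09: it lies backward, away from the bin, rising 30 degrees, raised ring (26 diameter) on top. Upright at 1.05; free-swinging, lightly damped: past upright it falls by its weight to the other stop, without a further push.
- edge_4 (a point): Middle of the rounded free edge of tag 4, a polished, slippery aluminium leaf 44 wide, 3 thick, about 60 g, reaching 41 mm from the hinge pin; 75 mm above the bench at either stop, with open space under it. Best pushed up and over in an arc round the pin by a fingertip outside the edge, its end about 13 mm below it.
- weight_500: A grey 500 g check weight, 38 across, 62 high, loose on the bench beside the board; a bystander. Origin at the centre of its underside.
- weight_200: A brass-coloured 200 g check weight, 29 across, 46 high, loose on the bench beside the board; a bystander. Origin at the centre of its underside.
- acid_22: A small brown dropper bottle with a red top, 29 across, 81 high, loose on the bench beside the board; a bystander. Origin at the centre of its underside.

How it is judged:
By the outcome, as a careful person would: the job done as asked, in the order asked, and still so for the second after the job is handed in, with the robot touching nothing.
It also fails if it takes over 72 s, if anything falls off the work surface, if the arm or the gripper's body presses on something with over 40 N, if the wrist force passes 120 N, or if a joint passes its speed limit or range.

## Working session

There is one attempt and no reset: what is moved stays moved. The work goes in short steps, Python scripts to look and compute and a tool call to move; the robot and the scene stay as the last step left them, time stands still between calls to the robot, and variables do not carry over. Pictures are saved under pics/ and viewed, on a budget of 10 in all, crops included, one or two more only if the job needs it, and the job is handed in when it is done.

Besides the shell and the picture viewer there is one more tool, called after "Emit:" as name(argument=value, ...) on one line, values as JSON. play_rows: Moves the arm, as the interface text tells. Shifts and turns lie within -1 to 1; 1 stands for 0.15 m of shift or pi/2 rad of turn. Its arguments: {"type":"object","properties":{"rows":{"type":"array"}},"required":["rows"]}

```bash
mkdir -p pics
python3 - <<'E'
from plant import *
import cv2,numpy as np
s=sense();print(s['t'],s['position'],s['tcp_rot'],s['opening'],s['ft_force'])
for n in ['scene','side']:
    f=grab_frame(n);cv2.imwrite(f'pics/{n}0.png',f['image'][:,:,::-1]);np.savez(f'{n}0.npz',**f);print(n,f['pose'].round(3).tolist(),f['fx'],f['cx'],f['cy'])
E
```

```text
0.0 [5.74376681e-01 1.50545548e-04 1.97263979e-01] [-8.99792436e+01  9.91100031e-02  7.26756413e-04] 1.002520879354169 [0.10950693 0.01624623 0.4557692 ]
scene [[0.715, 0.462, -0.525, -0.249], [-0.699, 0.464, -0.544, -0.71], [-0.008, 0.756, 0.655, 0.977], [0.0, 0.0, 0.0, 1.0]] 493.47785322327474 325.6889718472403 205.71829676366477
side [[0.91, 0.144, -0.389, 0.14], [-0.415, 0.336, -0.845, -0.709], [0.009, 0.931, 0.366, 0.395], [0.0, 0.0, 0.0, 1.0]] 382.4325087462156 321.73383639719987 197.31149536789414
```

View pics/scene0.png

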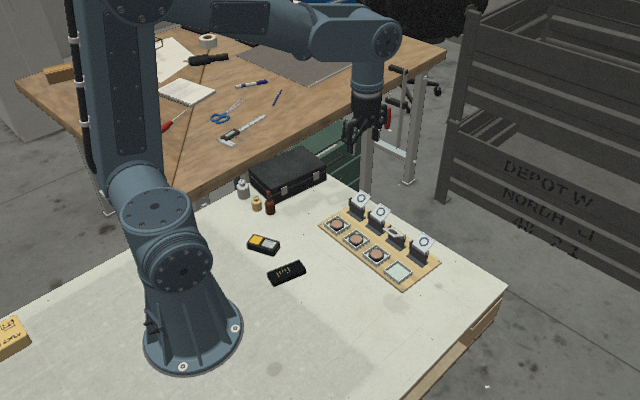

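View pics/side0.png

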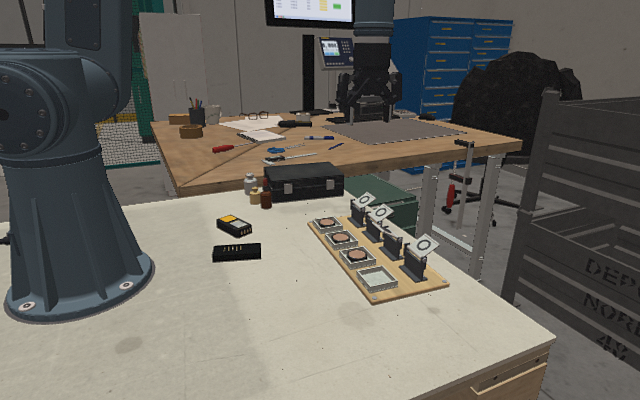

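```bash
cat > h.py <<'E'
import numpy as np
def world(f,u,v,z=None):
    P=f['pose'];d=np.array([(u-f['cx'])/f['fx'],-(v-f['cy'])/f['fy'],-1])
    if z is None: k=float(f['z_map'][int(round(v)),int(round(u))])
    else: k=(z-P[2,3])/(P[:3,:3]@d)[2]
    return P[:3,:3]@(d*k)+P[:3,3]
E
python3 - <<'E'
import cv2,numpy as np
a=cv2.imread('pics/scene0.png')[180:295,310:445];cv2.imwrite('pics/c1.png',cv2.resize(a,None,fx=5,fy=5,interpolation=cv2.INTER_CUBIC))
E
```

```text
(no output)
```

View pics/c1.png

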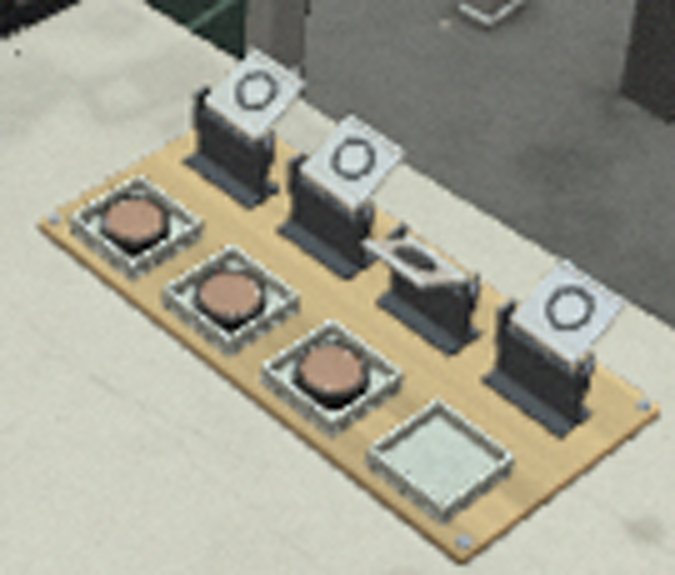

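Run:
```python
import numpy as np
from h import *
f=np.load('scene0.npz');
c=lambda u,v,z=None:world(f,310+(u-2)/5,180+(v-2)/5,z)
for n,p in dict(FL=(38,225,.01),FR=(461,555,.01),BR=(658,408,.01),p1=(135,220,.025),p2=(230,297,.025),p3=(333,370,.025)).items(): print(n,c(*p).round(4),c(*p[:2]).round(4))
for n,p in dict(r1=(256,90),r2=(352,158),r4=(570,307)).items(): print(n,c(*p).round(4), c(*p,.075).round(4))
F,R,B=c(38,225,.01),c(461,555,.01),c(658,408,.01)
ey=F-R;print(np.linalg.norm(ey),np.linalg.norm(B-R));ey/=np.linalg.norm(ey);yaw=np.arctan2(-ey[0],ey[1]);print(np.degrees(yaw))
d=B-R;print('yaw from x',np.degrees(np.arctan2(d[1],d[0])))
C=(F+B)/2;print('centre',C)
ex=np.array([np.cos(yaw),np.sin(yaw)]);ey=np.array([-ex[1],ex[0]])
for y in(.117,.039,-.039,-.117):
  q=C[:2];print(y,'bin',q-.044*ex+y*ey,'stand',q+.031*ex+y*ey,'edge back',q+(.031+.0355)*ex+y*ey)
```

```text
FL [0.4507 0.0521 0.01  ] [0.4556 0.0574 0.0033]
FR [ 0.4342 -0.2711  0.01  ] [ 0.4351 -0.2705  0.0088]
BR [ 0.5854 -0.2816  0.01  ] [ 0.5844 -0.2821  0.0111]
p1 [0.4816 0.0045 0.025 ] [0.4801 0.003  0.0271]
p2 [ 0.4745 -0.0755  0.025 ] [ 0.4765 -0.0738  0.0225]
p3 [ 0.4731 -0.1513  0.025 ] [ 0.4688 -0.1546  0.0307]
r1 [0.5766 0.0012 0.0667] [ 0.569  -0.0053  0.075 ]
r2 [ 0.5738 -0.0741  0.0635] [ 0.5635 -0.0821  0.075 ]
r4 [ 0.5615 -0.2333  0.0678] [ 0.5552 -0.2371  0.075 ]
0.32354823313814424 0.15154880787911848
-2.935510429312634
yaw from x -3.979456600672615
centre [ 0.51805574 -0.11475681  0.01      ]
0.117 bin [0.48010527 0.00434298] stand [5.55006854e-01 5.02091382e-04] edge back [ 0.59046027 -0.00131593]
0.039 bin [ 0.47611074 -0.07355466] stand [ 0.55101233 -0.07739556] edge back [ 0.58646574 -0.07921358]
-0.039 bin [ 0.47211621 -0.15145231] stand [ 0.5470178  -0.15529321] edge back [ 0.58247121 -0.15711123]
-0.117 bin [ 0.46812168 -0.22934996] stand [ 0.54302327 -0.23319086] edge back [ 0.57847668 -0.23500888]
```

Run:
```python
from plant import *
import cv2,numpy as np
f=grab_frame('wrist');cv2.imwrite('pics/w0.png',f['image'][:,:,::-1]);np.savez('w0.npz',**f);print(f['pose'].round(3).tolist())
```

```text
[[1.0, 0.001, 0.003, 0.575], [-0.002, 0.954, 0.299, 0.075], [-0.002, -0.299, 0.954, 0.372], [0.0, 0.0, 0.0, 1.0]]
```

View pics/w0.png

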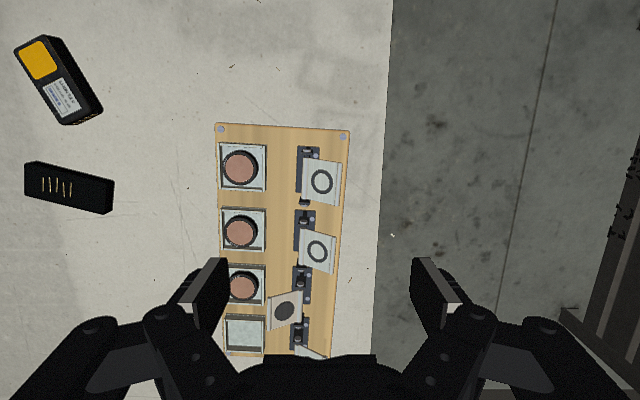

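Run:
```python
import numpy as np
from h import *
f=np.load('w0.npz')
for n,u,v,z in [('BL',349,130,.01),('FL',216,123,.01),('e1a',341,164,.075),('e1b',336,206,.075),('e2a',336,236,.075),('e2b',330,272,.075),('ring1',322,181,.067),('ring2',317,251,.067)]: print(n,world(f,u,v,z).round(4),world(f,u-2,v).round(4))
```

```text
BL [0.6076 0.047  0.01  ] [0.6058 0.0466 0.0046]
FL [0.4566 0.055  0.01  ] [ 0.4507  0.0544 -0.0012]
e1a [0.5949 0.0199 0.075 ] [0.5929 0.02   0.0755]
e1b [ 0.5906 -0.0228  0.075 ] [ 0.5917 -0.0443  0.0097]
e2a [ 0.5911 -0.0556  0.075 ] [ 0.5891 -0.0565  0.0731]
e2b [ 0.5852 -0.0978  0.075 ] [ 0.5831 -0.0994  0.0724]
ring1 [0.5765 0.0011 0.067 ] [5.745e-01 5.000e-04 6.440e-02]
ring2 [ 0.5712 -0.0768  0.067 ] [ 0.569  -0.0778  0.065 ]
```

Emit:
play_rows(rows=[[1,0.2,0,0,0],[1,0.37,0,0,0],[1,0.37,0,0,0],[1,0.37,0,0,0],[1,0.37,0.2,0,0],[1,0.37,0.4,0,0],[1,0.37,0.4,0,0],[1,0.37,0.4,0,0]])

```text
t: 0.82
position: [0.6282, 0.0004, 0.1366]
tcp_rot: [-89.9, 0.3, 0.0]
ft_force: [0.6, -0.1, 0.8]
opening: 0.004
```

Emit:
play_rows(rows=[[1,0,0.15,0,0],[1,0,0.3,0,0],[1,0,0.45,0,0],[1,0,0.5,0,0],[1,0,0.5,0,0],[1,0,0.5,0,0]])

```text
t: 1.32
position: [0.6315, -0.0002, 0.065]
tcp_rot: [-90.0, -0.1, 0.0]
ft_force: [-0.1, 0.8, 0.8]
opening: -0.006
```

Run:
```python
from plant import *
import cv2,numpy as np
s=sense();print(s['position'],s['ft_force'])
f=grab_frame('side');cv2.imwrite('pics/s1.png',cv2.resize(f['image'][120:310,290:480,::-1],None,fx=3,fy=3,interpolation=cv2.INTER_CUBIC))
```

```text
[ 6.31454495e-01 -1.56107626e-04  6.50220392e-02] [-0.07031344  0.84740182  0.84022079]
```

View pics/s1.png

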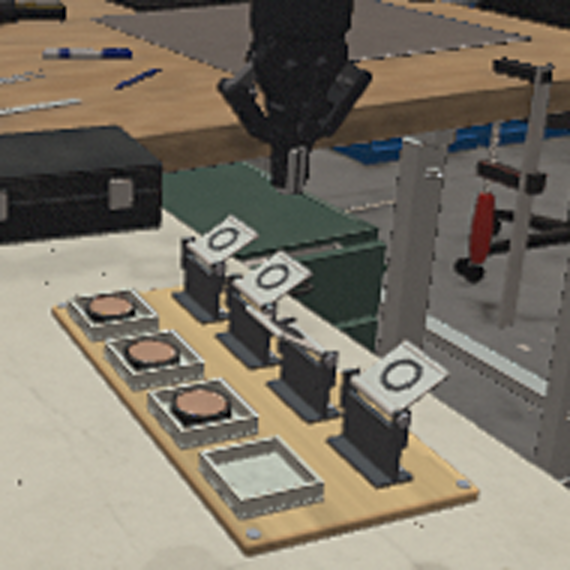

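Run:
```python
from plant import *
import cv2,numpy as np
from h import *
s=sense();print(s['t'],s['position'],s['joint_positions'])
f=grab_frame('side')
im=f['image'][:,:,::-1].copy()
for p in [s['position'],[.5925,-.0015,.075],[.588,-.077,.075]]:
    q=np.linalg.inv(f['pose'])@np.r_[p,1];u=f['cx']-f['fx']*q[0]/q[2];v=f['cy']+f['fy']*q[1]/q[2];print(u,v)
    cv2.circle(im,(int(round(u)),int(round(v))),1,(0,0,255),-1)
cv2.imwrite('pics/s2.png',cv2.resize(im[120:310,290:480],None,fx=3,fy=3,interpolation=cv2.INTER_CUBIC))
for u,v in [(387,178),(387,182),(382,178),(390,175)]: print(world(f,u,v))
```

```text
1.3667 [ 6.32023301e-01 -2.63292519e-04  6.56212396e-02] [-1.07668521e+01  2.53398140e+01  8.92473491e+01  2.06253697e-03
  6.52293591e+01 -1.07674962e+01]
384.90214172046757 196.41402330677397
371.1343378223276 195.26895187920934
387.67546520355216 207.17469736285824
[ 0.62608225 -0.01168389  0.11614599]
[ 0.62619378 -0.01272355  0.10672152]
[ 0.61810439 -0.0032242   0.11457283]
[ 0.63336474 -0.01222014  0.12263516]
```

View pics/s2.png

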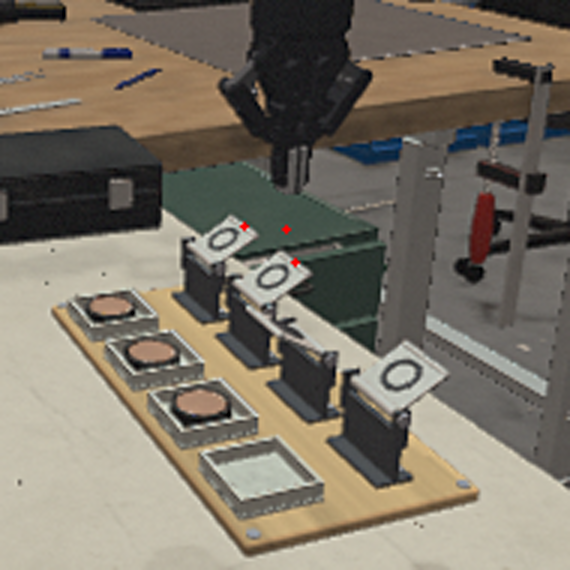

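Run:
```python
from plant import *
import cv2,numpy as np
for n in ['side','scene','wrist']:
    f=grab_frame(n);d=f['z_map'];v,u=np.indices(d.shape)
    c=np.stack([(u-f['cx'])/f['fx']*d,-(v-f['cy'])/f['fy']*d,-d,np.ones_like(d)],-1)
    w=c@f['pose'].T
    m=(d>0)&(abs(w[...,0]-.63)<.05)&(abs(w[...,1])<.05)&(w[...,2]>.02)&(w[...,2]<.4)
    z=w[m];print(n,f['pose'][:3,3],len(z))
    for lo in np.arange(.04,.2,.01):
        k=(z[:,2]>=lo)&(z[:,2]<lo+.01)
        if k.any(): print(round(lo,3),k.sum(),z[k].min(0)[:2].round(3),z[k].max(0)[:2].round(3))
s=sense();print(s['t'],s['position'])
```

```text
side [ 0.14025248 -0.70860883  0.39548212] 4220
0.06 7 [ 0.581 -0.021] [0.583 0.022]
0.07 60 [ 0.58  -0.023] [0.593 0.021]
0.09 3 [ 0.624 -0.009] [0.635 0.006]
0.1 35 [ 0.617 -0.013] [0.643 0.004]
0.11 55 [ 0.616 -0.014] [0.643 0.006]
0.12 59 [ 0.616 -0.014] [0.645 0.006]
0.13 50 [ 0.615 -0.014] [0.643 0.007]
0.14 87 [ 0.598 -0.016] [0.66  0.011]
0.15 145 [ 0.59  -0.017] [0.672 0.011]
0.16 162 [ 0.58  -0.019] [0.677 0.016]
0.17 144 [ 0.58 -0.02] [0.68  0.016]
0.18 154 [ 0.58  -0.021] [0.679 0.006]
0.19 155 [ 0.58  -0.022] [0.68  0.004]
scene [-0.24891995 -0.70988481  0.97685038] 1956
0.06 10 [ 0.58  -0.018] [0.595 0.022]
0.07 53 [ 0.581 -0.022] [0.596 0.022]
0.08 2 [0.589 0.001] [0.59  0.005]
0.09 1 [ 0.637 -0.009] [ 0.637 -0.009]
0.1 12 [ 0.618 -0.014] [0.635 0.007]
0.11 32 [ 0.616 -0.015] [0.645 0.005]
0.12 24 [ 0.616 -0.014] [0.646 0.006]
0.13 17 [ 0.614 -0.013] [ 0.641 -0.006]
0.14 32 [ 0.599 -0.015] [0.661 0.01 ]
0.15 58 [ 0.594 -0.016] [0.674 0.01 ]
0.16 64 [ 0.583 -0.02 ] [0.673 0.014]
0.17 63 [ 0.581 -0.022] [0.68  0.006]
0.18 62 [ 0.583 -0.02 ] [0.68  0.001]
0.19 55 [ 0.581 -0.022] [0.679 0.007]
wrist [0.63131974 0.07462584 0.24016545] 38840
0.06 284 [ 0.58  -0.022] [0.587 0.022]
0.07 1341 [ 0.58  -0.022] [0.596 0.022]
0.1 340 [0.618 0.005] [0.645 0.01 ]
0.11 638 [0.618 0.004] [0.645 0.01 ]
0.12 721 [0.618 0.004] [0.645 0.01 ]
0.13 879 [ 0.613 -0.014] [0.649 0.011]
0.14 3029 [ 0.596 -0.014] [0.667 0.013]
0.15 6726 [ 0.588 -0.012] [0.675 0.013]
0.16 6970 [ 0.58  -0.011] [0.68  0.017]
0.17 10073 [ 0.58  -0.009] [0.68  0.017]
0.18 6840 [0.58  0.003] [0.68  0.018]
0.19 999 [0.613 0.015] [0.65  0.019]
1.5667 [ 6.31603482e-01 -2.02830555e-04  6.49013096e-02]
```

The three cameras agree that the fingertips end at z≈0.099, while the reported TCP z is 0.065. I'll go by the images, using an offset of about 34 mm, and lower further in a clear spot before checking again.

Emit:
play_rows(rows=[[1,0,0.08,0,0],[1,0,0.16,0,0],[1,0,0.24,0,0],[1,0,0.24,0,0],[1,0,0.24,0,0]])

```text
t: 1.98
position: [0.6289, 0.0003, 0.025]
tcp_rot: [-90.0, 0.2, -0.0]
ft_force: [0.2, 0.3, 0.3]
opening: 0.001
```

```bash
cat > tip.py <<'E'
from plant import *
import numpy as np,sys
x0,y0=map(float,sys.argv[1:3])
for n in ['side','wrist']:
    f=grab_frame(n);d=f['z_map'];v,u=np.indices(d.shape)
    c=np.stack([(u-f['cx'])/f['fx']*d,-(v-f['cy'])/f['fy']*d,-d,np.ones_like(d)],-1)
    w=c@f['pose'].T
    m=(d>0)&(abs(w[...,0]-x0)<.025)&(abs(w[...,1]-y0)<.02)&(w[...,2]>.02)&(w[...,2]<.13)
    z=w[m];print(n,len(z))
    for lo in np.arange(.04,.13,.005):
        k=(z[:,2]>=lo)&(z[:,2]<lo+.005)
        if k.any(): print(round(lo,3),k.sum(),z[k].min(0)[:2].round(3),z[k].max(0)[:2].round(3))
s=sense();print(s['t'],s['position'],s['ft_force'])
E
python3 tip.py .632 0
```

```text
side 424
0.055 6 [ 0.621 -0.01 ] [0.632 0.01 ]
0.06 12 [ 0.62  -0.012] [ 0.64  -0.001]
0.065 20 [ 0.613 -0.012] [0.636 0.005]
0.07 28 [ 0.613 -0.013] [0.642 0.003]
0.075 25 [ 0.614 -0.015] [0.64  0.005]
0.08 24 [ 0.612 -0.014] [0.641 0.005]
0.085 28 [ 0.612 -0.014] [0.641 0.004]
0.09 27 [ 0.613 -0.013] [0.639 0.008]
0.095 20 [ 0.612 -0.015] [0.637 0.   ]
0.1 32 [ 0.612 -0.016] [ 0.655 -0.005]
0.105 37 [ 0.608 -0.017] [0.657 0.006]
0.11 49 [ 0.607 -0.015] [0.656 0.009]
0.115 35 [ 0.611 -0.014] [0.656 0.01 ]
0.12 37 [ 0.611 -0.019] [0.643 0.015]
0.125 44 [ 0.61  -0.019] [0.643 0.015]
wrist 9379
0.06 61 [0.623 0.005] [0.638 0.01 ]
0.065 239 [0.617 0.005] [0.643 0.01 ]
0.07 301 [0.616 0.005] [0.643 0.01 ]
0.075 337 [0.616 0.005] [0.643 0.01 ]
0.08 335 [0.616 0.005] [0.643 0.01 ]
0.085 386 [0.616 0.004] [0.643 0.01 ]
0.09 258 [ 0.616 -0.013] [0.643 0.01 ]
0.095 608 [ 0.612 -0.013] [0.648 0.011]
0.1 865 [ 0.607 -0.014] [0.657 0.013]
0.105 1470 [ 0.607 -0.014] [0.657 0.013]
0.11 1841 [ 0.607 -0.013] [0.657 0.013]
0.115 1085 [ 0.607 -0.01 ] [0.657 0.012]
0.12 414 [ 0.614 -0.009] [0.657 0.016]
0.125 1179 [0.613 0.002] [0.646 0.017]
2.0833 [6.30463698e-01 3.34681929e-05 2.68944472e-02] [-0.2145771  -0.45612064  0.75255283]
```

Emit:
play_rows(rows=[[1,-0.08,0,0,0],[1,-0.14,-0.01,0,0],[1,-0.16,-0.02,0,0],[1,-0.18,-0.04,0,0],[1,-0.2,-0.067,0,0],[1,-0.23,-0.09,0,0],[1,-0.257,-0.11,0,0],[1,-0.257,-0.11,0,0]])

```text
t: 2.75
position: [0.5912, 0.0001, 0.0442]
tcp_rot: [-90.0, 0.0, 0.0]
ft_force: [0.8, 0.2, -0.6]
opening: 0.001
```

Run:
```python
from plant import *
import cv2
s=sense();print(s['position'],s['ft_force'])
f=grab_frame('side');cv2.imwrite('pics/s3.png',cv2.resize(f['image'][140:270,320:450,::-1],None,fx=4,fy=4,interpolation=cv2.INTER_CUBIC))
```

```text
[5.91179086e-01 1.01402298e-04 4.42011036e-02] [ 0.84149497  0.24526407 -0.64017869]
```

View pics/s3.png

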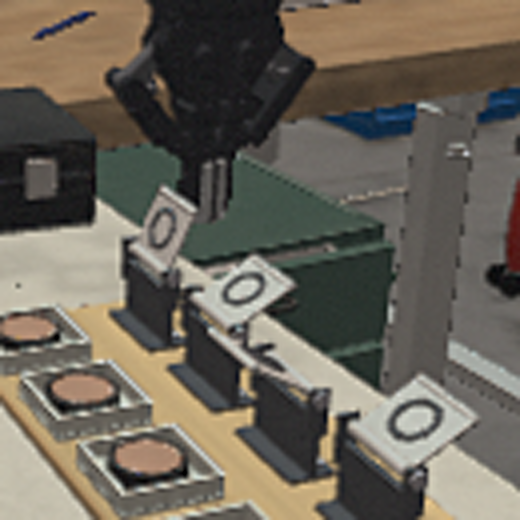

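Emit:
play_rows(rows=[[1,-0.033,-0.015,0,0],[1,-0.066,-0.027,0,0],[1,-0.1,-0.035,0,0],[1,-0.137,-0.037,0,0],[1,-0.17,-0.037,0,0],[1,-0.2,-0.035,0,0],[1,-0.23,-0.03,0,0],[1,-0.23,-0.03,0,0]])

```text
t: 3.47
position: [0.5562, 0.0002, 0.0478]
tcp_rot: [-90.0, 0.1, -0.0]
ft_force: [0.1, -0.9, -0.3]
opening: -0.001
```

Emit:
play_rows(rows=[[1,0.1,-0.1,0,0],[1,0.3,-0.2,0,0],[1,0.5,-0.2,0,0],[1,0.5,-0.2,0,0],[1,0.5,-0.2,0,0]])

```text
t: 3.88
position: [0.6336, -0.0001, 0.078]
tcp_rot: [-90.0, -0.0, 0.0]
ft_force: [-0.6, -0.3, -0.4]
opening: -0.001
```

Run:
```python
from plant import *
import cv2
s=sense();print(s['t'],s['position'],s['ft_force'])
f=grab_frame('side');cv2.imwrite('pics/s4.png',cv2.resize(f['image'][140:270,320:450,::-1],None,fx=4,fy=4,interpolation=cv2.INTER_CUBIC))
```

```text
3.8833 [ 6.33567774e-01 -1.41412017e-04  7.79887062e-02] [-0.55289058 -0.25372597 -0.38122845]
```

View pics/s4.png

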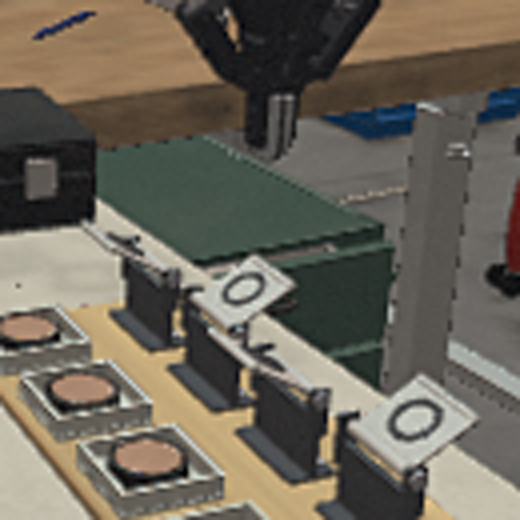

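Emit:
play_rows(rows=[[1,-0.046,0,-0.2,0],[1,-0.046,0,-0.4,0],[1,-0.046,0,-0.513,0],[1,-0.046,0,-0.513,0],[1,-0.046,0.12,-0.513,0],[1,-0.046,0.24,-0.513,0],[1,-0.046,0.34,-0.513,0],[1,-0.046,0.34,-0.513,0]])

```text
t: 4.6
position: [0.6217, -0.0751, 0.0233]
tcp_rot: [-89.9, 0.4, 0.0]
ft_force: [-0.5, 0.7, -0.8]
opening: 0.0
```

Emit:
play_rows(rows=[[1,-0.08,0,0,0],[1,-0.14,-0.01,0,0],[1,-0.16,-0.02,0,0],[1,-0.18,-0.04,0,0],[1,-0.2,-0.067,0,0],[1,-0.23,-0.09,0,0],[1,-0.257,-0.11,0,0],[1,-0.257,-0.11,0,0]])

```text
t: 5.27
position: [0.5867, -0.077, 0.0446]
tcp_rot: [-90.0, -0.0, 0.0]
ft_force: [0.3, 0.1, -0.6]
opening: 0.001
```

Emit:
play_rows(rows=[[1,-0.033,-0.015,0,0],[1,-0.066,-0.027,0,0],[1,-0.1,-0.035,0,0],[1,-0.137,-0.037,0,0],[1,-0.17,-0.037,0,0],[1,-0.2,-0.035,0,0],[1,-0.23,-0.03,0,0],[1,-0.23,-0.03,0,0]])

```text
t: 5.93
position: [0.5513, -0.0768, 0.0477]
tcp_rot: [-90.0, 0.1, -0.0]
ft_force: [0.4, -0.7, -0.1]
opening: -0.0
```

Emit:
play_rows(rows=[[1,0.1,-0.1,0,0],[1,0.3,-0.2,0,0],[1,0.5,-0.4,0,0],[1,0.5,-0.6,0,0],[1,0.5,-0.8,0,0],[1,0.5,-0.9,0,0],[1,0.5,-0.9,0,0],[1,0.5,-0.9,0,0]])

```text
t: 6.6
position: [0.6281, -0.0771, 0.1839]
tcp_rot: [-90.0, -0.1, 0.0]
ft_force: [0.7, 0.5, -0.6]
opening: -0.004
```

Run:
```python
from plant import *
import cv2
from h import *
s=sense();print(s['t'],s['position'],s['ft_force'])
f=grab_frame('scene');g=grab_frame('side')
R=lambda a:cv2.resize(a[:,:,::-1],None,fx=3.2,fy=3.2,interpolation=cv2.INTER_CUBIC)
cv2.imwrite('pics/end.png',np.hstack([R(f['image'][175:300,230:450][:, 85:205]),R(g['image'][175:300,305:430])]))
# plane of leaves: height profile along x for each tag, from scene depth
d=f['z_map'];v,u=np.indices(d.shape)
c=np.stack([(u-f['cx'])/f['fx']*d,-(v-f['cy'])/f['fy']*d,-d,np.ones_like(d)],-1);w=(c@f['pose'].T)[d>0]
for y,xp in[(.0,.557),(-.077,.5525),(-.155,.5475),(-.233,.543)]:
    q=w[(abs(w[:,1]-y)<.018)&(abs(w[:,0]-xp)<.05)&(w[:,2]>.058)&(w[:,2]<.1)]
    p=np.polyfit(q[:,0],q[:,2],1);print(y,len(q),q[:,0].min()-xp,q[:,0].max()-xp,q[:,2].max(),'slope deg',np.degrees(np.arctan(p[0])))
```

```text
6.6 [ 0.62805034 -0.07708474  0.18385412] [ 0.72028626  0.47719174 -0.63794964]
0.0 79 -0.03603516961798181 0.0043741551017474345 0.07954260940732172 slope deg -25.763503752213644
-0.077 80 -0.03832944045695741 0.00436061509788388 0.0801295083982112 slope deg -26.976706405874417
-0.155 94 -0.03571698969761872 0.003398984642089098 0.08052801004286203 slope deg -26.08111031019213
-0.233 205 -0.0050521301399854 0.04044224587420164 0.0804106545978317 slope deg 25.17126702472636
```

View pics/end.png

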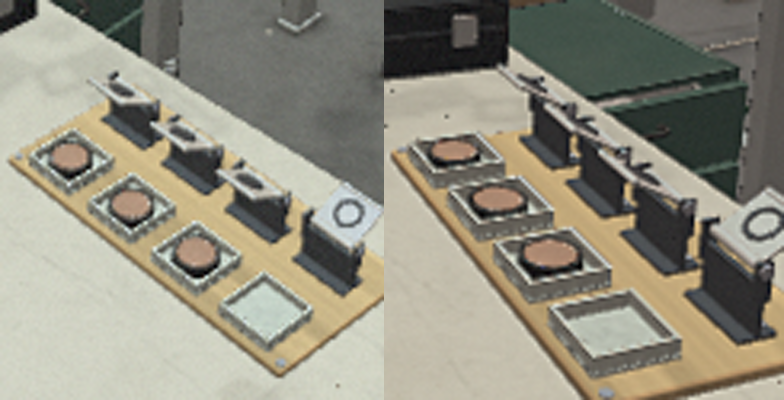

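Three tags lie forward with the disc up, behind the bins with pucks. The fourth lies back with the ring up, behind the empty bin. All four slopes match the untouched tags, and the gripper is clear.

```bash
python3 -c "
from plant import *
print(finish_job())"
```

```text
the job is handed in; nothing more can be done
None
```

The stock board now reads correctly, and I handed the job in at about 6.6 s on the robot's clock. I pushed over two tags with the closed fingertips: the one at the far left (+y) end of the board and the one next to it. Both had shown a ring behind a bin holding a puck. The other two tags were already right and were not touched.

**Last checks:** In the final pictures, all three tags behind the pucks lie forward with the disc up. The tag behind the empty bin lies back with the ring up. The depth camera gave slopes of 25–27° for all four tags. That is a little under the nominal 30°, but the two I moved (25.8° and 27.0°) match the two I left alone (26.1° and 25.2°), so I take them as fully down on their stops. The pucks look unmoved. The weights and the bottle were outside the last picture; the arm never went near them. The wrist force read about 1 N or less after every move, and the gripper ended well clear of the board.

**One disagreement:** The reported TCP height was about 34 mm lower than the fingertips that all three cameras saw. I went by the cameras for the pushing height, and the tags moved as expected. I didn't find the cause of the offset.

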